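# Give the tubes a short shake

### The job

Give the tubes in the shaker a short shake using fingertip presses only, in this order: on its deck, press down the far end of the rocker that runs front to back, to switch the shaker on; then press down the right-hand end of the rocker that lies crosswise, to set it to fast; then press the round key fully down and keep it down. The program finishes while the fingers are still holding the round key down, with both rockers left fully over. Do not press the square key, and do not lift or shift the timer, the vial or the small dropper bottle standing beside the shaker.

Things in the scene. Friction and masses are not known exactly. Their poses are not given: they have to be found in the camera images.
- shaker: bench tube shaker, white, 150 (x) x 264 (y) mm, fixed to the worktop. Origin at the centre of its underside; x to its back, y to its left seen from the robot, z up. Flat deck at z = 55 mm. In front, at x = -36 mm, four off-white controls, each in a 52 mm square black frame 4 mm high, stand in a row at y = -93, -31, +31, +93 mm; which is where varies
- tube_block (a point): centre of the top of the aluminium block along the shaker's back, 40 (x) x 236 (y) mm, 17 mm above the deck, with five fixed capped tubes in it whose tops stand 44 mm above the block
- power (a joint): front-to-back rocker (rad): -0.2 near end down = off, +0.2 far end down = on; starts off. 47 mm long, 24 mm wide, pivot in the middle; top a shallow V, each facet sloping 0.2 rad up to its outer end. The end that is down lies level 10 mm above the deck, the other end rises to 19 mm. Moves when an end is pushed with 2 to 4 N, stays where it is left
- power_far_end (a point): on top of the front-to-back rocker's far facet, 15 mm from the pivot towards the shaker's back: where to press, straight down. It sinks about 6 mm from off to on and moves with the rocker
- speed (a joint): crosswise rocker (rad): -0.2 left end down = slow, +0.2 right end (to the shaker's -y) down = fast; starts on slow. The same rocker as the front-to-back one, turned a quarter, equally stiff; stays where it is left
- speed_right_end (a point): on top of the crosswise rocker's right-hand facet, 15 mm from the pivot towards the shaker's -y: where to press, straight down. It sinks about 6 mm from slow to fast and moves with the rocker
- round_key (a joint): travel of the round key (m), 0 at rest, 0.006 fully down; spring-loaded, 0.6 N to start and 4.2 N fully down, springs back when let go; top 14 mm above the deck at rest, 8 mm fully down. It shakes the tubes while held
- round_key_top (a point): centre of the top of the round key, 28 mm in diameter; moves with the key
- square_key (a joint): travel of the square key (m), 0 at rest, 0.006 fully down; spring-loaded, 0.6 N to start and 4.2 N fully down, springs back when let go; top 14 mm above the deck at rest, 8 mm fully down. Not to be pressed
- square_key_top (a point): centre of the top of the square key, 25 x 25 mm; moves with the key
- timer: loose flat timer, 60 x 68 x 24 mm, on the worktop left of the shaker; origin at the centre of its underside
- strip_vial: loose capped round vial, 46 mm across, 98 mm high, on the worktop left of the shaker towards the back; origin at the centre of its underside
- oil_bottle: loose small dropper bottle, 25 mm across, 62 mm high, on the worktop right of the shaker; origin at the centre of its underside

How it is judged:
On the way, in this order (a step that is already met when the one before it is completed fails the run):
1. the front-to-back rocker is pressed over to on (value of joint power above 0.13 rad), for 0.2 s.
2. then the crosswise rocker is pressed over to fast (value of joint each of power, speed above 0.13 rad), for 0.2 s.
3. then the round key is pressed down by the fingers (all of step 2 and value of joint round_key above 0.0045 m and contact force between the fingers and round_key above 1 N), for 0.2 s.
At the end, for the whole second after the job is handed in: the fingers hold the round key at least 4.5 mm of its 6 mm down with more than 1 N, both rockers are over (power and speed above 0.13 of 0.2 rad), the square key is up, and timer, vial and dropper bottle are within 20 mm of where they stood (all of step 3 and value of joint square_key below 0.002 m and distance of each of timer, strip_vial, oil_bottle from where it was at the start of the episode below 0.02 m); the arm keeps its last pose, push and grip.
It fails at once if the crosswise rocker is pushed over before the shaker is switched on (value of joint speed above 0 rad and value of joint power below 0.1 rad).
It fails at once if the round key is pressed before the shaker is on and set to fast (value of joint round_key above 0.0025 m and value of joint any of power, speed below 0.1 rad).
It fails at once if the square key is pressed (value of joint square_key above 0.0025 m).
It fails at once if the timer, the vial or the dropper bottle is lifted or shifted more than 20 mm (distance of any of timer, strip_vial, oil_bottle from where it was at the start of the episode above 0.02 m).
It also fails if it takes over 45 s, if anything falls off the work surface, if the arm or the gripper's body presses on something with over 40 N, if the wrist force passes 120 N, or if a joint passes its speed limit or range.

### The arm

A 7-joint arm with a two-finger parallel gripper is mounted at the origin on a cart in front of the work surface, level with it; the furniture and walls round the work are solid. World frame = base frame: x ahead of the robot, y to its left, z up, the work surface at z = 0. Lengths are in m, angles in rad, forces in N, time in s.
With the tool pointing down it reaches from about 0.4 to 0.85 m from the base axis. Payload 10.4 kg.
Tool frame: the origin (TCP) lies between the finger pads; the fingertips stand ahead of it and the grasp point (between the pads) lies 5 mm behind it (manip.tip_extent is the z of the fingertips in the tool frame, in m); z points along the fingers, y is the line along which they close (so a half turn about z gives the same grasp; the last joint's range is limited). The gripper opens to 85 mm and grips with 20 to 120 N. Pads are 22 mm wide; open, the fingers measure 114 mm over their backs; the gripper's body (76 mm by 85 mm) begins 54 mm behind the grasp point. The pads swing forward as they close: fully open they stand 13 mm farther back than shut.
Start: joints at [-1.27, 0.332, -0.065, 1.46, 0.022, 1.35, -0.088], TCP at [0.199, 0.593, 0.245] pointing down, gripper open.
Joint ranges: [-2.6, 2.6], [-0.5, 2.12], [-1.47, 1.34], [0.16, 2.42], [-1.27, 4.41], [0.06, 2.06], [-2.6, 2.6]. Speed limits (rad/s): [2.22, 2.22, 2.79, 2.79, 3.14, 3.14, 3.14].

### API

Orientations are given as a unit quaternion [x, y, z, w].
In Python, from workcell import status, viewer, manip gives the robot as it stands.
- The arm moves only by the tool play_rows, never from a script. Its argument "plan" is one flat list of numbers, 7 for each row, row after row: the turn, a rotation vector about the tool's x, y, z in degrees, then the shift along the tool's x, y, z in m, then the opening, from 0 (shut) to 1 (fully open). In form: [ax, ay, az, dx, dy, dz, grip, ax, ay, az, dx, dy, dz, grip, ...]. A call has 1 to 20 rows; each row is the pose to reach, as a shift and turn from the pose commanded when the call began, along the tool's axes at that moment; what a row does not reach only later rows make up. A row lasts 1/8 s, in which the tool goes at most 62.5 mm and 10.7 degrees, less where a joint would pass 70% of its speed; a pose out of reach is approached as far as the arm can. A call with a gripper value outside its range is refused whole. The fingers move at their own pace and stop on an object; "squeeze" is the grip in N (left out, the last holds). Time passes only in rows, so rows that repeat a pose let the fingers close. It gives the time, the measured TCP pose, the force, the opening and the grip force at its end, in the units of the state.
- status.get_obs(): the state, without advancing time (a new reading comes with each control period).
- viewer.camera(name): name is "side" or "top"; returns the picture (400x640x3 uint8, red, green, blue); there is no depth.
- viewer.camera_model(name): a dict with "fx", "fy", "cx", "cy" (pixels), "D" ([k1, k2, p1, p2, k3] as OpenCV has them; the pictures are not rectified), "R" (3x3) and "t" (3): a world point X has camera coordinates R X + t. Camera axes: x right, y down, z forward; pixel columns grow to the right and rows downward; lengths in m; the calibration is good to about 2 mm. A picture is of the moment at which its call begins. camera_model takes no time and is no camera call.
- manip.hand_in(): hands the job in; it is judged then, once.
The state is a dict: "clock": time; "joint_pos": joint angles; "joint_velocities": joint speeds; "tau": joint torques, N m; "position": TCP position; "ee_rot": TCP orientation; "ft_force": force on the tool from outside, world axes, zero at the start; "torque": the same for the moment, N m; "grip_width": opening from 0.0 (shut) to 1.0 (fully open); "grasp_force": force on a finger pad.
Only numpy, scipy, OpenCV 4.12 (cv2) and the standard library are available. Lean on these libraries where they do the work, as an engineer would, in place of code of your own. Each camera call takes 0.05 s, during which the arm holds its last target. There are 200 camera calls.

## Working session

There is one attempt and no reset: what is moved stays moved. The work goes in short steps, Python scripts to look and compute and a tool call to move; the robot and the scene stay as the last step left them, time stands still between calls to the robot, and variables do not carry over. Pictures are saved under pics/ and viewed, at most 10 in all, crops included, and the job is handed in when it is done.

Besides the shell and the picture viewer there is one more tool, called after "Request:" as name(argument=value, ...) on one line, values as JSON. play_rows: Moves the arm, as the interface text tells. Its arguments: {"type":"object","properties":{"plan":{"type":"array","items":{"type":"number"}},"squeeze":{"type":"number"}},"required":["plan"]}

```bash
mkdir -p pics; python3 - <<'E'
from workcell import status, viewer, manip
import cv2
for n in ("top","side"):
    cv2.imwrite(f"pics/{n}0.png",viewer.camera(n)[:,:,::-1]); print(n,viewer.camera_model(n))
o=status.get_obs();print(o, manip.tip_extent)
E
```

```text
top {'fx': 409.16475907056474, 'fy': 409.16475907056474, 'cx': 319.0080589968191, 'cy': 200.20116921997328, 'D': array([-0.10387018,  0.        ,  0.        ,  0.        ,  0.        ]), 'R': array([[ 0.01689003, -0.99979388, -0.01126573],
       [-0.99054648, -0.0151976 , -0.13633308],
       [ 0.13613376,  0.0134619 , -0.990599  ]]), 't': array([0.26420154, 0.56532814, 0.83331141])}
side {'fx': 409.21693133272925, 'fy': 409.21693133272925, 'cx': 319.7216669714592, 'cy': 196.56739445281488, 'D': array([-0.06612104,  0.        ,  0.        ,  0.        ,  0.        ]), 'R': array([[ 0.92748565, -0.3733168 ,  0.02012324],
       [-0.17912641, -0.49098595, -0.85255295],
       [ 0.32815256,  0.78712602, -0.52225332]]), 't': array([-0.43903448,  0.3065173 ,  0.56857881])}
{'clock': 0.1, 'joint_pos': array([-1.2695559 ,  0.33282477, -0.0647237 ,  1.46083855,  0.02162558,
        1.34988835, -0.08853642]), 'joint_velocities': array([ 2.62035646e-05, -2.77204963e-04, -1.27060611e-03, -1.60653381e-03,
        9.22957630e-05, -2.62528129e-03, -4.96694888e-05]), 'tau': array([ 1.41749289e-03, -6.26738906e+01,  4.91250004e-02, -3.92428815e+01,
        1.64431462e-02,  6.85681152e-03, -1.23011208e-05]), 'position': array([0.19877934, 0.59222354, 0.24459446]), 'ee_rot': array([ 1.61208419e-01,  9.86920183e-01, -6.27810874e-04, -6.56906781e-05]), 'ft_force': array([-0.12792009, -0.31320439, -0.02718979]), 'torque': array([-0.02808114, -0.03187337,  0.02013688]), 'grasp_force': 0.0, 'grip_width': 1.002603707518527} 0.014
```

View pics/top0.png

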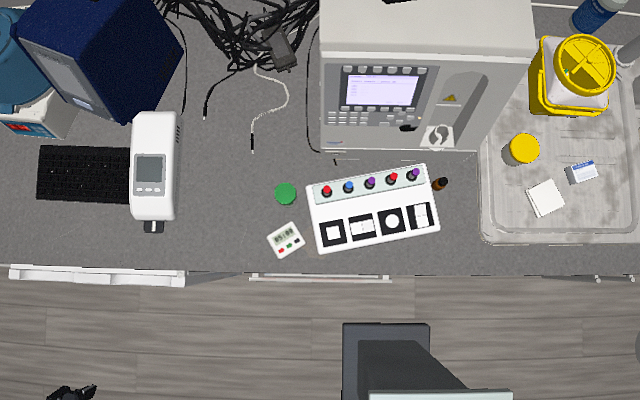

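View pics/side0.png

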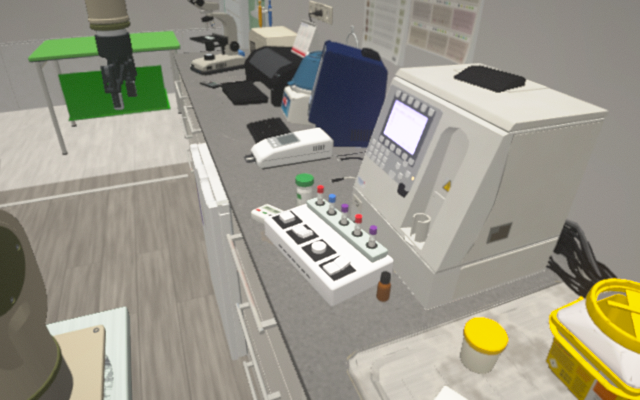

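The top view shows, left to right: the square key (332,233), crosswise rocker (361,227), round key (392,221) and front-to-back rocker (420,215). The timer and vial are on the left and the bottle is at (441,184). The side view agrees.

```bash
cat > h.py <<'E'
import numpy as np, cv2
from workcell import status, viewer, manip
from scipy.spatial.transform import Rotation as Ro
def ray(n,px,z):
    m=viewer.camera_model(n);K=np.array([[m['fx'],0,m['cx']],[0,m['fy'],m['cy']],[0,0,1]])
    u=cv2.undistortPoints(np.array(px,float).reshape(-1,1,2),K,m['D']).reshape(-1,2)
    d=np.c_[u,np.ones(len(u))]@m['R']; c=-m['R'].T@m['t']
    return c+d*((z-c[2])/d[:,2])[:,None]
def proj(n,X):
    m=viewer.camera_model(n);K=np.array([[m['fx'],0,m['cx']],[0,m['fy'],m['cy']],[0,0,1]])
    return cv2.projectPoints(np.array(X,float).reshape(-1,1,3),cv2.Rodrigues(m['R'])[0],m['t'],K,m['D'])[0].reshape(-1,2)
E
python3 - <<'E'
from h import *
for n,box in (("top",(305,165,445,260)),("side",(255,195,375,290))):
    im=cv2.imread(f"pics/{n}0.png"); x0,y0,x1,y1=box
    c=im[y0:y1,x0:x1]; m=(c.max(2)<60).astype(np.uint8)
    cs,_=cv2.findContours(m,cv2.RETR_EXTERNAL,cv2.CHAIN_APPROX_NONE)
    for k in cs:
        if cv2.contourArea(k)<60: continue
        r=cv2.minAreaRect(k); p=np.array(r[0])+[x0,y0]; hull=cv2.moments(cv2.convexHull(k))
        q=np.array([hull['m10'],hull['m01']])/hull['m00']+[x0,y0]
        print(n,p.round(1),q.round(1),np.round(r[1],1),round(r[2],1),ray(n,[q],.059)[0].round(4))
    cv2.imwrite(f"pics/{n}0c.png",cv2.resize(c,None,fx=5,fy=5,interpolation=cv2.INTER_CUBIC))
E
```

```text
top [363.8 235.4] [363.6 235.5] [ 5.5 23.3] 78.7 [0.4863 0.1796 0.059 ]
top [332.7 232.5] [332.6 232.5] [23.5 23.5] 78.7 [0.4915 0.2437 0.059 ]
top [360.1 217.8] [360.1 217.8] [ 5.1 23.3] 78.7 [0.5228 0.187  0.059 ]
top [391.3 220.9] [391.2 221. ] [23.5 23.7] 78.7 [0.5171 0.1223 0.059 ]
top [411.7 217. ] [411.4 216.6] [23.3  7.3] 78.7 [0.5269 0.08   0.059 ]
top [429.  213.3] [429.1 214.3] [23.3  4.5] 78.7 [0.5322 0.0426 0.059 ]
```

View pics/top0c.png

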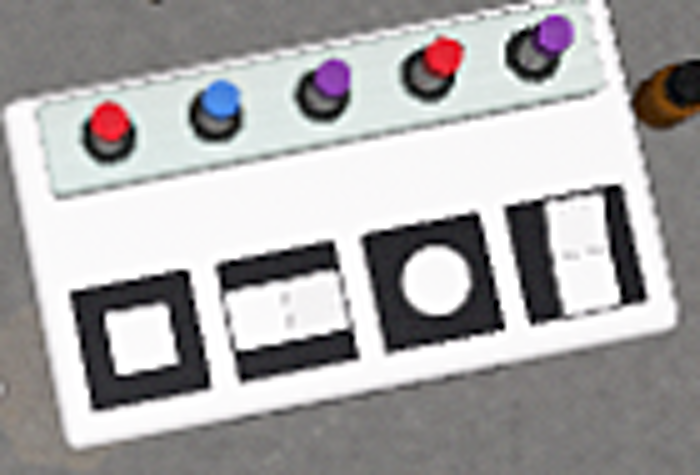

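The square and round frame centres are 124.1 mm apart (124 expected), so the scale and yaw (about 11.9°) check out. Next I'll work out the moves.

```bash
cat >> h.py <<'E'
sq=np.array([.4915,.2437]);rd=np.array([.5171,.1223]);e=(rd-sq)/np.linalg.norm(rd-sq);f=np.array([-e[1],e[0]])
P=dict(power=sq+.186*e+.016*f,speed=sq+.062*e+.017*e,round=rd)
def go(name,ztip):
    o=status.get_obs();R=Ro.from_quat(o['ee_rot']);d=np.r_[P[name],ztip+.014]-o['position']
    Rt=Ro.from_matrix(np.c_[np.r_[-f,0],np.r_[-e,0],[0,0,-1]])
    print(name,P[name].round(4),'shift',R.inv().apply(d).round(4),'turn',(R.inv()*Rt).as_rotvec(degrees=True).round(2),'F',o['ft_force'].round(2))
E
python3 -c "
from h import *
go('power',.15)"
```

```text
power [0.5455 0.065 ] shift [-0.4965 -0.3894  0.0811] turn [-7.000e-02 -2.000e-02 -3.046e+01] F [-0.13 -0.31 -0.03]
```

Request:
play_rows(plan=[0,0,-8,-0.05,-0.04,0,0,0,0,-16,-0.1,-0.078,0,0,0,0,-24,-0.15,-0.117,0,0,0,0,-30.4,-0.2,-0.156,0,0,0,0,-30.4,-0.25,-0.195,0,0,0,0,-30.4,-0.3,-0.234,0,0,0,0,-30.4,-0.35,-0.273,0,0,0,0,-30.4,-0.4,-0.312,0.02,0,0,0,-30.4,-0.45,-0.351,0.05,0,0,0,-30.4,-0.4965,-0.3894,0.08,0,0,0,-30.4,-0.4965,-0.3894,0.081,0,0,0,-30.4,-0.4965,-0.3894,0.081,0,0,0,-30.4,-0.4965,-0.3894,0.081,0,0,0,-30.4,-0.4965,-0.3894,0.081,0], squeeze=40)

```text
clock: 1.85
position: [0.5455, 0.0669, 0.1649]
ee_rot: [-0.104, 0.995, 0.0, 0.0]
ft_force: [-0.5, -0.0, 0.3]
grip_width: -0.002
grasp_force: 0.0
```

```bash
python3 - <<'E'
from h import *
go('power',.078)
for n,b in (("side",(230,150,420,300)),):
    im=viewer.camera(n)[:,:,::-1]; c=im[b[1]:b[3],b[0]:b[2]]
    cv2.imwrite(f"pics/{n}1.png",cv2.resize(c,None,fx=4,fy=4,interpolation=cv2.INTER_CUBIC))
o=status.get_obs();print(o['position'],o['grip_width'])
E
```

```text
power [0.5455 0.065 ] shift [ 0.0004 -0.0019  0.0729] turn [0.04 0.05 0.06] F [-0.47 -0.03  0.26]
[0.54554866 0.06668254 0.16486548] 0.0015369298887244383
```

View pics/side1.png

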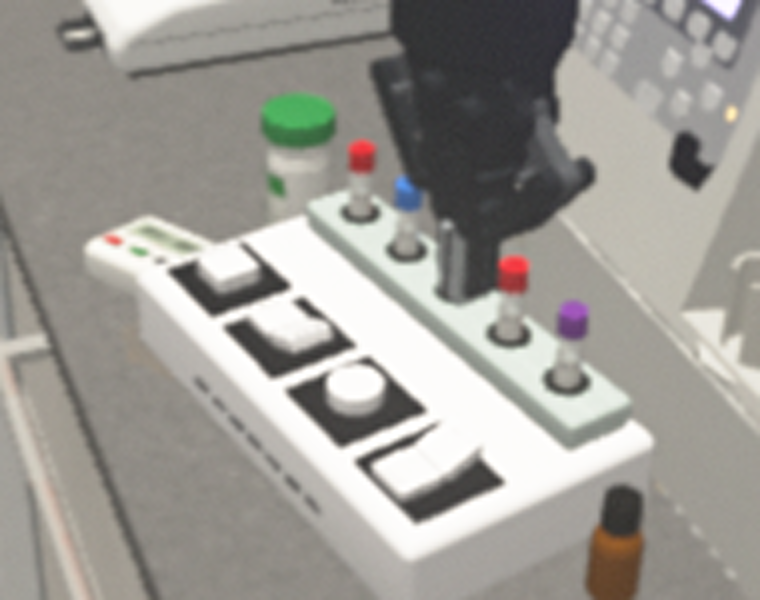

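```bash
python3 - <<'E'
from h import *
print((proj('side',[[.5455,.0667,.151],[*P['power'],.072],[*P['round'],.069],[*P['speed'],.072]])-[230,150])*4)
E
```

```text
[[461.0687563  293.60592293]
 [453.60581528 434.21317643]
 [351.30943031 380.86643145]
 [302.16846905 329.35501276]]
```

The side view shows the tip above the far facet, and the projected targets match the image within 1–3 mm. Pressing power.

Request:
play_rows(plan=[0,0,0,0,-0.0019,0.04,0,0,0,0,0,-0.0019,0.07,0,0,0,0,0,-0.0019,0.076,0,0,0,0,0,-0.0019,0.079,0,0,0,0,0,-0.0019,0.082,0,0,0,0,0,-0.0019,0.084,0,0,0,0,0,-0.0019,0.086,0,0,0,0,0,-0.0019,0.086,0,0,0,0,0,-0.0019,0.086,0])

```text
clock: 3.02
position: [0.5468, 0.0637, 0.0789]
ee_rot: [-0.103, 0.995, 0.0, 0.001]
ft_force: [2.7, 1.6, 4.8]
grip_width: -0.002
grasp_force: 2.7
```

Request:
play_rows(plan=[0,0,0,0,0,0.001,0,0,0,0,0,0,0.002,0,0,0,0,0,0,0.002,0,0,0,0,0,0,0.002,0])

```text
clock: 3.52
position: [0.5469, 0.0637, 0.0786]
ee_rot: [-0.103, 0.995, 0.001, 0.001]
ft_force: [-5.8, 0.5, 25.7]
grip_width: -0.0
grasp_force: 12.5
```

Force jumped to 26 N at tip z of 64.6 mm, so the rocker is at its stop. Lifting.

Request:
play_rows(plan=[0,0,0,0,0,-0.03,0,0,0,0,0,0,-0.07,0,0,0,0,0,0,-0.07,0,0,0,0,0,0,-0.07,0])

```text
clock: 4.03
position: [0.5453, 0.0634, 0.1454]
ee_rot: [-0.103, 0.995, -0.0, -0.001]
ft_force: [-0.6, -0.4, -0.6]
grip_width: -0.001
grasp_force: 0.0
```

```bash
python3 - <<'E'
from h import *
go('speed',.15)
b=(230,150,420,300);im=viewer.camera('side')[:,:,::-1]; c=im[b[1]:b[3],b[0]:b[2]]
cv2.imwrite("pics/side2.png",cv2.resize(c,None,fx=4,fy=4,interpolation=cv2.INTER_CUBIC))
E
```

```text
speed [0.5078 0.1664] shift [ 0.0156  0.1085 -0.0185] turn [ 0.   -0.09 -0.06] F [-0.58 -0.4  -0.6 ]
```

View pics/side2.png

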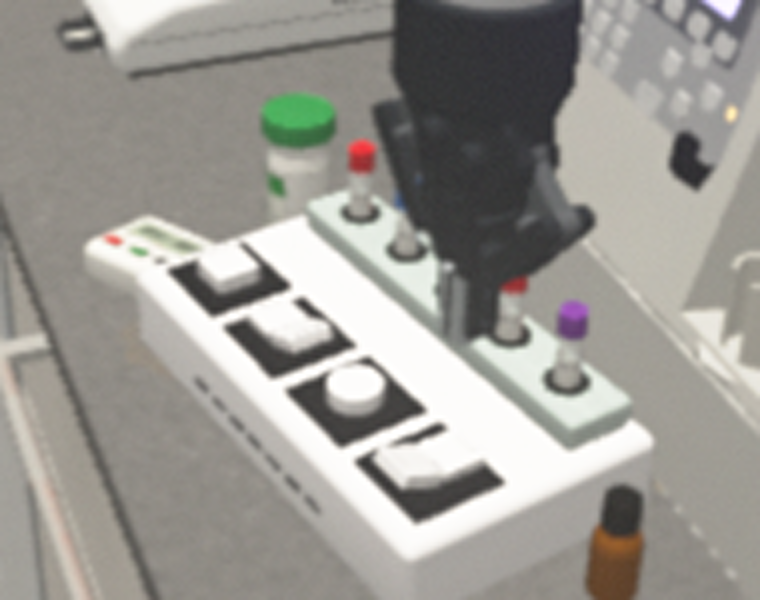

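Power rocker has flipped: the near end at (400,465) is now raised. On to the speed rocker.

Request:
play_rows(plan=[0,0,0,0.005,0.04,0,0,0,0,0,0.01,0.08,0,0,0,0,0,0.0156,0.1085,0,0,0,0,0,0.0156,0.1085,0,0,0,0,0,0.0156,0.1085,0.02,0,0,0,0,0.0156,0.1085,0.02,0])

```text
clock: 4.82
position: [0.5075, 0.1651, 0.1244]
ee_rot: [-0.103, 0.995, -0.001, -0.002]
ft_force: [0.3, 0.3, -0.4]
grip_width: -0.002
grasp_force: 0.0
```

```bash
python3 -c "
from h import *
go('speed',.0645)"
```

```text
speed [0.5078 0.1664] shift [-0.0008  0.0013  0.0459] turn [-0.08 -0.22 -0.12] F [ 0.26  0.26 -0.41]
```

Request:
play_rows(plan=[0,0,0,0,0.001,0.025,0,0,0,0,0,0.001,0.035,0,0,0,0,0,0.001,0.038,0,0,0,0,0,0.001,0.041,0,0,0,0,0,0.001,0.043,0,0,0,0,0,0.001,0.045,0,0,0,0,0,0.001,0.046,0,0,0,0,0,0.001,0.047,0,0,0,0,0,0.001,0.047,0])

```text
clock: 5.95
position: [0.5083, 0.1677, 0.0793]
ee_rot: [-0.103, 0.995, 0.0, 0.0]
ft_force: [1.3, -0.6, 1.6]
grip_width: -0.002
grasp_force: 0.7
```

Request:
play_rows(plan=[0,0,0,0,0,0.001,0,0,0,0,0,0,0.0015,0,0,0,0,0,0,0.002,0,0,0,0,0,0,0.002,0,0,0,0,0,0,0.002,0])

```text
clock: 6.58
position: [0.5084, 0.1677, 0.0787]
ee_rot: [-0.103, 0.995, 0.0, 0.0]
ft_force: [-6.1, -2.8, 17.9]
grip_width: -0.003
grasp_force: 9.5
```

At its stop (18 N). Lifting and moving above the round key.

Request:
play_rows(plan=[0,0,0,0,0,-0.025,0,0,0,0,0,0,-0.045,0,0,0,0,0,-0.02,-0.045,0,0,0,0,0,-0.045,-0.045,0,0,0,0,0,-0.045,-0.045,0,0,0,0,0,-0.045,-0.045,0])

```text
clock: 7.32
position: [0.5171, 0.1243, 0.1221]
ee_rot: [-0.104, 0.995, 0.0, -0.0]
ft_force: [0.9, 0.2, -0.7]
grip_width: 0.0
grasp_force: 0.0
```

```bash
python3 - <<'E'
from h import *
go('round',.0635)
b=(230,150,420,300);im=viewer.camera('side')[:,:,::-1]; c=im[b[1]:b[3],b[0]:b[2]]
cv2.imwrite("pics/side3.png",cv2.resize(c,None,fx=4,fy=4,interpolation=cv2.INTER_CUBIC))
E
```

```text
round [0.5171 0.1223] shift [ 0.0004 -0.002   0.0446] turn [ 0.04 -0.03 -0.03] F [ 0.86  0.17 -0.66]
```

View pics/side3.png

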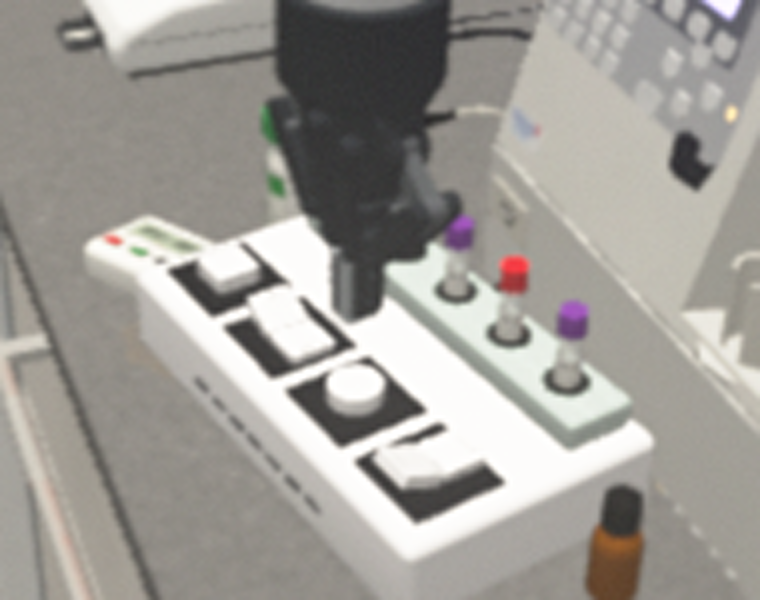

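Both rockers are over: the speed rocker's left end is up and its right end is down at (310,340). Pressing the round key.

Request:
play_rows(plan=[0,0,0,0,-0.002,0.02,0,0,0,0,0,-0.002,0.033,0,0,0,0,0,-0.002,0.037,0,0,0,0,0,-0.002,0.04,0,0,0,0,0,-0.002,0.042,0,0,0,0,0,-0.002,0.044,0,0,0,0,0,-0.002,0.046,0,0,0,0,0,-0.002,0.046,0,0,0,0,0,-0.002,0.046,0])

```text
clock: 8.5
position: [0.5181, 0.1218, 0.077]
ee_rot: [-0.103, 0.995, 0.0, 0.0]
ft_force: [-4.3, 0.6, 8.6]
grip_width: 0.001
grasp_force: 4.5
```

Request:
play_rows(plan=[0,0,0,0,0,0.0005,0,0,0,0,0,0,0.0005,0,0,0,0,0,0,0.0005,0,0,0,0,0,0,0.0005,0,0,0,0,0,0,0.0005,0])

```text
clock: 9.12
position: [0.5181, 0.1218, 0.0768]
ee_rot: [-0.103, 0.995, 0.0, 0.0]
ft_force: [-6.1, 0.7, 12.7]
grip_width: 0.0
grasp_force: 6.6
```

```bash
python3 -c "
from h import *
o=status.get_obs();print(o['position'],o['ft_force'])
if o['ft_force'][2]>6 and o['position'][2]<.0778: print(manip.hand_in())"
```

```text
[0.51810147 0.12184312 0.07679434] [-6.05742539  0.65275999 12.66449357]
the job is handed in; nothing more can be done
None
```

I switched the shaker on, set it to fast, and handed the job in at about 9 s with the fingers holding the round key fully down at about 13 N; no verdict came back.

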